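# Press and turn a tapered coat peg home

### The arm

A 6-joint arm with a two-finger parallel gripper is mounted at the origin on the work surface. World frame = base frame: x ahead of the robot, y to its left, z up, the work surface at z = 0. Lengths are in m, angles in degrees, forces in N, time in s.
With the tool pointing down it reaches from about 0.25 to 0.725 m from the base axis. Payload 9.7 kg.
Tool frame: the origin (TCP) lies between the finger pads; the fingertips stand bot.tcp_to_tips ahead of it and the grasp point (between the pads) lies 11 mm behind it (bot.tcp_to_tips is the distance from the TCP to the fingertips, in m); z points along the fingers, y is the line along which they close (so a half turn about z gives the same grasp; the last joint's range is limited). The gripper opens to 85 mm and grips with 20 to 120 N. Pads are 22 mm wide; open, the fingers measure 114 mm over their backs; the gripper's body (76 mm by 85 mm) begins 54 mm behind the grasp point. The pads swing forward as they close: fully open they stand 13 mm farther back than shut.
Start: joints at [76.203, 4.979, 10.078, 95.1, 0, 90], TCP at [0.131, 0.534, 0.239] pointing down, gripper open.
Joint ranges: [-179.16, 179.16], [-48.56, 103.87], [-65.8, 70.77], [-126.05, 130.52], [-82.76, 87.17], [-180, 180]. Speed limits (degrees/s): [127.2, 127.2, 147.25, 180, 180, 180].

### API

Orientations are given as [roll, pitch, yaw] about the fixed x, y, z axes, in that order (R = Rz(yaw) Ry(pitch) Rx(roll)).
In Python, from workcell import bot gives the robot as it stands. The module is installed in compiled form; this text tells all that it offers.
- The arm moves only by the tool carry_out, never from a script. Its arguments are lists of equal length, an entry for each row: "linear": the shift along the world's x, y, z normalised to -1 to 1, where 1 is 2 cm, a list of three; "rotation": the turn, a rotation vector about the world's x, y, z normalised to -1 to 1, where 1 is 8 degrees, a list of three; "grip": the closure, from -1 (fully open) to 1 (shut). In form: {"linear": [[tx, ty, tz], ...], "rotation": [[rx, ry, rz], ...], "grip": [grip, ...]}. A call has 1 to 12 rows; each row shifts and turns the commanded pose from where the row before left it; what a row does not reach is not made up. A row lasts 1/10 s, in which the tool goes at most 50 mm and 8.59 degrees, less where a joint would pass 70% of its speed; a pose out of reach is approached as far as the arm can. A call with a number of a shift or a turn outside -1 to 1 is refused whole. A call with a gripper value outside its range is refused whole. The fingers move at their own pace and stop on an object; "grip_force" is the grip in N (left out, the last holds). Time passes only in rows, so rows that do not move let the fingers close. It gives the time, the measured TCP pose, the force, the opening and the grip force at its end, in the units of the state.
- bot.get_obs(): the state, without advancing time (a new reading comes with each control period).
- bot.camera(name): name is "scene" or "side" or "wrist"; returns the picture (400x640x3 uint8, blue, green, red); there is no depth.
- bot.camera_model(name): a dict with "fx", "fy", "cx", "cy" (pixels), "camera_from_world" (4x4, takes a point from world to camera coordinates). Camera axes: x right, y up, looking along -z (the intrinsics and any distortion apply to the point x, -y, -z); pixel columns grow to the right and rows downward; lengths in m; the calibration is good to about 2 mm. A picture is of the moment at which its call begins: read the wrist's pose just before it. camera_model takes no time and is no camera call; for the wrist camera it gives the pose at the moment of the call.
- bot.job_done(): hands the job in; it is judged then, once.
The state is a dict: "time": time; "q": joint angles; "qd": joint speeds; "joint_efforts": joint torques, N m; "ee_pos": TCP position; "tcp_rot": TCP orientation; "wrist_force": force on the tool from outside, world axes, zero at the start; "torque": the same for the moment, N m; "opening": finger opening in m; "grasp_force": force on a finger pad.
Only numpy, scipy, OpenCV 4.12 (cv2) and the standard library are available. Lean on these libraries where they do the work, as an engineer would, in place of code of your own. Each camera call takes 0.05 s, during which the arm holds its last target. There are 200 camera calls.

### The job

Take the loose tapered peg out of its plywood stand and fit it in the empty middle hole of the coat-peg rail. Press it down with a steady push of about 10 N, never over 16 N, while turning it to and fro, until it is fully home, sinking no further, and the taper holds it tight and upright; finish with its flat head in line with the rail like its two neighbours. Then let go, and leave the tape measure, glue bottle and mallet where they are.

Things in the scene. Friction and masses are not known exactly. Their poses are not given: they have to be found in the camera images.
- peg: Loose dark wooden peg, upright in the plywood stand, 104 mm tall, about 60 g. Origin: centre of its lower tip; z up along its axis. Round shank, 13 mm across at the tip, 20 mm at 36 mm height, 26 mm at 66 mm (radius grows 1 mm in 10 mm). Above it a 30 mm round collar (70 to 74 mm high) and the flat head.
- peg_head (a point): Middle of the peg's flat head, 87 mm above its tip. The head is 28 mm wide along the peg's x, 14 mm thick along its y and runs from 70 to 104 mm above the tip: grip it firmly across its thickness (60 to 100 N: turning it home takes up to 0.6 N m). Either way round will do.
- hole (a point): Mouth centre of the rail's empty middle hole, on the rail's upper face 65 mm above the bench: a 24 mm opening in a pale inlay 64 mm across, vertical, tapered like the peg. The peg drops in loosely and starts to bind with its tip 41 to 54 mm below this point: it differs from rail to rail, cannot be seen and must be felt (see bush).
- bush (a joint): How far (m) the tapered bush in the middle hole is pushed down on its rubber seat: 0.05 mm for each newton of press; past 1.1 mm (22 N) it breaks loose. Pressed without turning, the peg jams early and holds badly; turned to and fro, some 0.5 rad each way for 8 to 15 strokes, under a 10 N press, it creeps to the bush's floor, 6 mm past where it began to bind, and stays.
- rail: The coat-peg rail, a brown wooden board 300 x 90 x 45 mm, fixed, lying face up on two battens 20 mm high. Origin: on the bench under its middle; x along its length, z up. Two like pegs are already in it, 105 mm either side of the middle, heads in line with the rail, their tops 53 mm above its face.
- stand: Fixed plywood block, 80 x 80 x 50 mm, with a 25 mm round hole, 44 mm deep, in the middle of its top, in which the peg stands. Origin: centre of its underside.
- tape_measure: Yellow tape measure with black sides, 62 x 34 x 58 mm high, on the bench; origin under its middle. Leave alone.
- glue: White glue bottle with an orange cap, 54 mm across, 150 mm tall; origin under its middle. Leave alone.
- mallet: Wooden mallet lying on the bench, 250 mm long, head 60 x 110 x 60 mm; origin on the bench 50 mm before the middle of the head, handle to its -x. Leave alone.
Mind the look-alikes: they are no part of the job. What is meant by the peg is not green, and is the larger of those in its own colour.

How it is judged:
By the outcome, as a careful person would: the job done as asked, in the order asked, and still so for the second after the job is handed in, with the robot touching nothing.
It also fails if it takes over 64 s, if anything falls off the work surface, if the arm or the gripper's body presses on something with over 40 N, if the wrist force passes 120 N, or if a joint passes its speed limit or range.

## Working session

There is one attempt and no reset: what is moved stays moved. The work goes in short steps, Python scripts to look and compute and a tool call to move; the robot and the scene stay as the last step left them, time stands still between calls to the robot, and variables do not carry over. Pictures are saved under pics/ and viewed, at most 10 in all, crops included, and the job is handed in when it is done.

Besides the shell and the picture viewer there is one more tool, called as name(argument=value, ...), one argument or row to a line, values as JSON. carry_out: Moves the arm, as the interface text tells. Its arguments: {"type":"object","properties":{"linear":{"type":"array","items":{"type":"array","items":{"type":"number"}}},"rotation":{"type":"array","items":{"type":"array","items":{"type":"number"}}},"grip":{"type":"array","items":{"type":"number"}},"grip_force":{"type":"number"}},"required":["linear","rotation","grip"]}

```bash
mkdir -p pics; python3 - <<'E'
from workcell import bot
import cv2,numpy as np
o=bot.get_obs(); print({k:np.round(v,3) for k,v in o.items()}, bot.tcp_to_tips)
for n in ["scene","side","wrist"]:
    m=bot.camera_model(n); i=bot.camera(n); cv2.imwrite(f"pics/{n}0.png",i)
    print(n,{k:np.round(v,3).tolist() for k,v in m.items()})
E
```

```text
{'time': np.float64(0.0), 'q': array([7.6205e+01, 5.0120e+00, 1.0032e+01, 9.5099e+01, 1.0000e-03,
       9.0000e+01]), 'qd': array([-0.048,  0.014,  0.119,  0.095, -0.033,  0.032]), 'joint_efforts': array([ 3.0000e-03, -5.2039e+01,  4.6480e+01,  1.6000e-02,  0.0000e+00,
       -0.0000e+00]), 'ee_pos': array([0.131, 0.534, 0.239]), 'tcp_rot': array([-1.79921e+02, -1.00000e-03,  1.66204e+02]), 'wrist_force': array([-0.725, -0.412, -0.346]), 'torque': array([ 0.027,  0.016, -0.04 ]), 'grasp_force': np.float64(0.0), 'opening': np.float64(0.085)} 0.008
scene {'fx': 413.303, 'fy': 413.303, 'cx': 318.114, 'cy': 202.854, 'camera_from_world': [[-0.561, 0.828, 0.01, 0.227], [-0.585, -0.405, 0.702, 0.358], [0.585, 0.388, 0.712, -1.445], [0.0, 0.0, 0.0, 1.0]]}
side {'fx': 499.156, 'fy': 499.156, 'cx': 315.467, 'cy': 198.436, 'camera_from_world': [[0.985, -0.168, 0.024, -0.605], [0.09, 0.634, 0.768, -0.198], [-0.144, -0.754, 0.64, -0.843], [0.0, 0.0, 0.0, 1.0]]}
wrist {'fx': 281.385, 'fy': 281.385, 'cx': 327.004, 'cy': 197.544, 'camera_from_world': [[0.238, 0.971, -0.001, -0.55], [-0.931, 0.228, -0.285, 0.035], [-0.277, 0.069, 0.958, -0.378], [0.0, 0.0, 0.0, 1.0]]}
```

View pics/scene0.png

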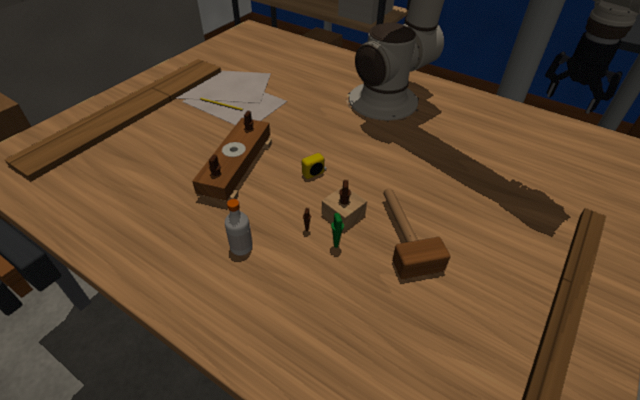

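View pics/side0.png

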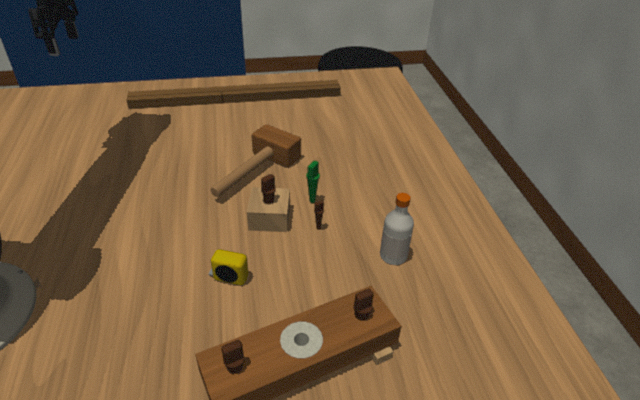

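View pics/wrist0.png

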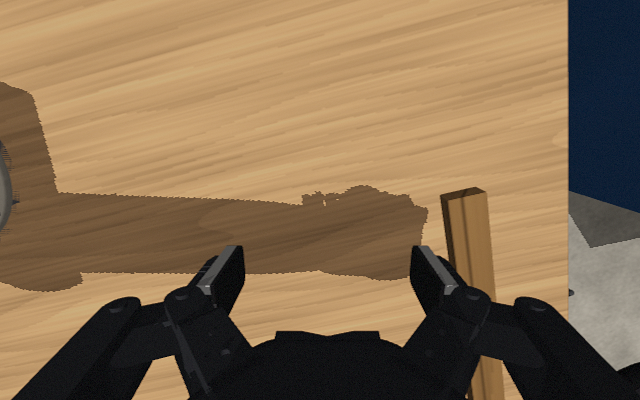

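Scene view: peg head in the stand at about (345,192), small dark decoy (307,219), green decoy (337,230), inlay (233,149). Side view: peg (268,188), inlay (301,340), neighbours (233,355) and (364,304).

```bash
cat > h.py <<'E'
import numpy as np,cv2
def ray(m,u,v):
    T=np.array(m["camera_from_world"]);d=np.array([(u-m["cx"])/m["fx"],-(v-m["cy"])/m["fy"],-1.])
    R=T[:3,:3];return -R.T@T[:3,3],R.T@d
def plane(m,u,v,z):
    c,d=ray(m,u,v);return c+d*(z-c[2])/d[2]
def tri(rs):
    A=0;b=0
    for c,d in rs:
        d=d/np.linalg.norm(d);P=np.eye(3)-np.outer(d,d);A=A+P;b=b+P@c
    p=np.linalg.solve(A,b);return p,[np.linalg.norm(np.cross(p-c,d/np.linalg.norm(d))) for c,d in rs]
def blobs(mask,amin=15):
    n,l,s,c=cv2.connectedComponentsWithStats(mask.astype(np.uint8));return [(s[i].tolist(),c[i].round(1).tolist()) for i in range(1,n) if s[i][4]>=amin]
E
python3 - <<'E'
from workcell import bot
from h import *
M={n:bot.camera_model(n) for n in("scene","side")}
win={"scene":{"inl":(215,135,250,165),"peg":(325,172,365,215),"A":(200,150,230,182),"B":(238,106,260,134)},
"side":{"inl":(270,315,332,365),"peg":(250,168,290,204),"A":(350,285,380,325),"B":(218,335,250,378)}}
vis=[]
for n in M:
    im=cv2.imread(f"pics/{n}0.png");hsv=cv2.cvtColor(im,cv2.COLOR_BGR2HSV)
    for k,(a,b,c,d) in win[n].items():
        h=hsv[b:d,a:c]; 
        mk=((h[...,1]<75)&(h[...,2]>90)) if k=="inl" else h[...,2]<85
        bl=blobs(mk); print(n,k,[([s[0]+a,s[1]+b,*s[2:]],[x[0]+a,x[1]+b]) for s,x in bl])
        if k=="inl":
            cs,_=cv2.findContours(mk.astype(np.uint8),cv2.RETR_EXTERNAL,cv2.CHAIN_APPROX_NONE)
            e=cv2.fitEllipse(max(cs,key=len)+np.array([a,b]));print(e,plane(M[n],*e[0],.065))
    for k in("peg","inl","A"):
        a,b,c,d=win[n][k];vis.append(cv2.resize(im[b-6:d+6,a-6:c+6],(260,280),interpolation=cv2.INTER_CUBIC))
cv2.imwrite("pics/crops.png",np.vstack([np.hstack(vis[:3]),np.hstack(vis[3:])]))
E
```

```text
scene inl [([222, 142, 23, 15, 232], [233.2, 149.1])]
((233.1808624267578, 149.06646728515625), (13.57043170928955, 22.16351890563965), 81.93766784667969) [ 0.55944148 -0.17852863  0.065     ]
scene peg [([339, 180, 12, 28, 221], [344.4, 194.5]), ([325, 204, 15, 11, 90], [329.8, 210.7]), ([350, 204, 15, 11, 89], [359.3, 210.7])]
scene A [([208, 154, 14, 25, 243], [214.4, 166.8])]
scene B [([243, 111, 11, 22, 180], [248.0, 122.3])]
side inl [([280, 322, 43, 36, 1181], [301.2, 339.5])]
((301.05218505859375, 339.447998046875), (35.596229553222656, 41.749542236328125), 88.45923614501953) [ 0.55990442 -0.1786759   0.065     ]
side peg [([250, 168, 17, 13, 119], [255.6, 172.1]), ([261, 175, 18, 29, 343], [268.5, 189.2])]
side A [([354, 289, 21, 32, 525], [363.5, 305.1])]
side B [([222, 340, 28, 34, 657], [234.5, 357.3])]
```

View pics/crops.png

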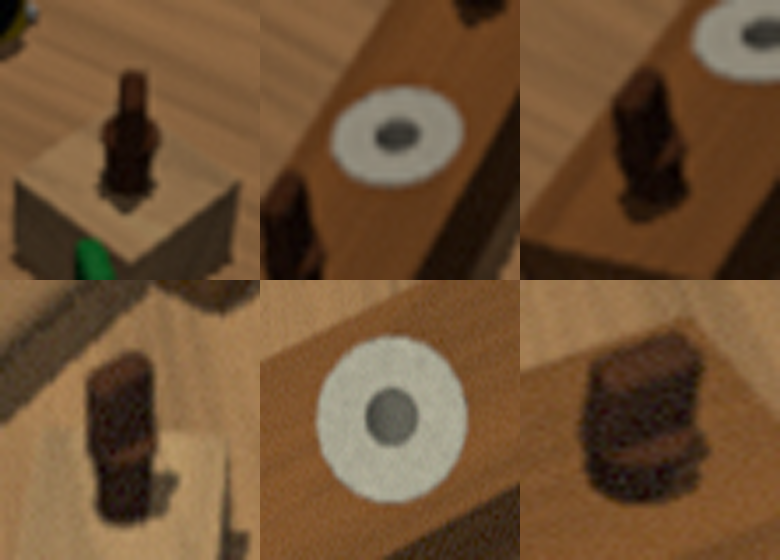

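```bash
python3 - <<'E'
from workcell import bot
from h import *
S=bot.camera_model("scene");D=bot.camera_model("side")
print("collar",tri([ray(S,345,191.5),ray(D,269.5,190.3)]))
a=tri([ray(S,214.4,166.8),ray(D,363.5,305.1)]);b=tri([ray(S,248,122.3),ray(D,234.5,357.3)])
print(a,b);d=a[0]-b[0];print(np.degrees(np.arctan2(d[1],d[0])),np.linalg.norm(d),(a[0]+b[0])/2)
for u,v in((95,385),(145,357)): print("headtop end",plane(D,244+u*52/260,162+(v-280)*48/280,.110))
c,_=ray(bot.camera_model("wrist"),0,0);print("cam",c,bot.get_obs()["ee_pos"])
for k,p in dict(glue=(395,258),tape=(230,268)).items(): print(k,plane(D,*p,.01))
E
```

```text
collar (array([0.54442262, 0.16954183, 0.07802208]), [np.float64(0.003795802804095687), np.float64(0.0037958028040957826)])
(array([ 0.66129566, -0.14668962,  0.08726148]), [np.float64(0.0008099617237516878), np.float64(0.000809961723751614)]) (array([ 0.46120602, -0.20735391,  0.08621574]), [np.float64(0.0004069033930109886), np.float64(0.0004069033930109815)])
16.86654644156645 0.2090863742309004 [ 0.56125084 -0.17702177  0.08673861]
headtop end [0.53502046 0.15948558 0.11      ]
headtop end [0.55581521 0.1721618  0.11      ]
cam [0.05946554 0.55215349 0.37255546] [0.13112485 0.53397372 0.23873932]
glue [0.77003837 0.01101555 0.01      ]
tape [0.45809715 0.03149456 0.01      ]
```

carry_out(
  linear=[
    [0.98,-0.87,-0.05],
    [0.98,-0.87,-0.05],
    [0.98,-0.87,-0.05],
    [0.98,-0.87,-0.05],
    [0.98,-0.87,-0.05],
    [0.98,-0.87,-0.05],
    [0.98,-0.87,-0.05],
    [0.98,-0.87,-0.05],
    [0.98,-0.87,-0.05],
    [0.98,-0.87,-0.05],
  ],
  rotation=[
    [0,0,0.4],
    [0,0,0.4],
    [0,0,0.4],
    [0,0,0.4],
    [0,0,0.4],
    [0,0,0.4],
    [0,0,0.4],
    [0,0,0.4],
    [0,0,0.4],
    [0,0,0.4],
  ],
  grip=[-1,-1,-1,-1,-1,-1,-1,-1,-1,-1],
  grip_force=80,
)

```text
time: 1.15
ee_pos: [0.3278, 0.3592, 0.229]
tcp_rot: [-180.0, -0.0, -161.7]
wrist_force: [0.5, 0.5, 0.9]
opening: 0.0855
grasp_force: 0.0
```

carry_out(
  linear=[
    [0.98,-0.87,-0.05],
    [0.98,-0.87,-0.05],
    [0.98,-0.87,-0.05],
    [0.98,-0.87,-0.05],
    [0.98,-0.87,-0.05],
    [0.98,-0.87,-0.05],
    [0.98,-0.87,-0.05],
    [0.98,-0.87,-0.05],
    [0.98,-0.87,-0.05],
    [0.98,-0.87,-0.05],
    [0,0,0],
    [0,0,0],
  ],
  rotation=[
    [0,0,0.2],
    [0,0,0.2],
    [0,0,0.2],
    [0,0,0.2],
    [0,0,0.2],
    [0,0,0.2],
    [0,0,0.2],
    [0,0,0.2],
    [0,0,0],
    [0,0,0],
    [0,0,0],
    [0,0,0],
  ],
  grip=[-1,-1,-1,-1,-1,-1,-1,-1,-1,-1,-1,-1],
)

```text
time: 2.35
ee_pos: [0.5231, 0.1859, 0.2188]
tcp_rot: [180.0, -0.1, -149.1]
wrist_force: [0.1, -0.3, 0.3]
opening: 0.0857
grasp_force: 0.0
```

```bash
python3 - <<'E'
from workcell import bot
import cv2
from h import *
import json
o=bot.get_obs();print(o["q"].round(1),o["ee_pos"],o["tcp_rot"],o["wrist_force"])
m=bot.camera_model("wrist");i=bot.camera("wrist");cv2.imwrite("pics/w1.png",i)
np.savez("w1.npz",**m)
E
```

```text
[ 19.6   5.4   8.2  92.9   0.  -11.4] [0.5231059  0.18585408 0.21880236] [ 1.79977519e+02 -5.81409435e-02 -1.49060857e+02] [ 0.0950365  -0.30010437  0.31855786]
```

View pics/w1.png

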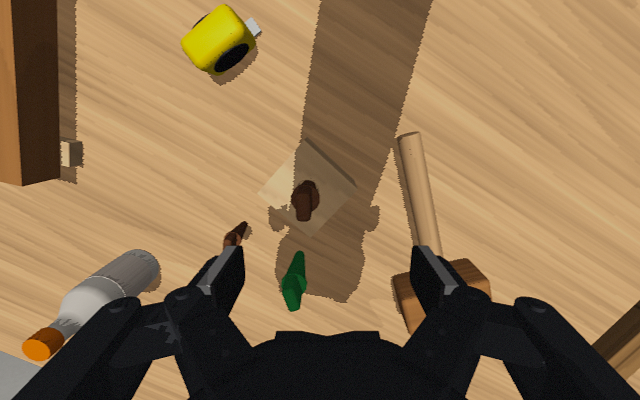

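Wrist view: the peg head is at about (304,203) on the stand, green decoy (293,282) and small dark decoy (235,235) lie beyond the finger sweep; the tape is at (220,40).

```bash
python3 - <<'E'
from h import *
m=dict(np.load("w1.npz"));im=cv2.imread("pics/w1.png")
a,b,c,d=280,165,330,235
cv2.imwrite("pics/w1c.png",cv2.resize(im[b:d,a:c],None,fx=8,fy=8,interpolation=cv2.INTER_CUBIC))
g=im[b:d,a:c].astype(int);print(g[15:60:3,14:40:2,2])
def proj(p):
    q=np.array(m["camera_from_world"])@np.append(p,1);return m["cx"]+m["fx"]*q[0]/-q[2],m["cy"]-m["fy"]*q[1]/-q[2]
print(proj([.5444,.1690,.110]),proj([.5444,.169,.05]),proj([.5444,.169,.078]))
# stand top corners
for u,v in((306,138),(357,187),(258,190),(308,238)): print(plane(m,u,v,.05).round(4))
E
```

```text
[[126 126 126 127 107  95  56  53  90 116 114 120 118]
 [126 127 107 110  46  35  38  33  40  34  59 117 122]
 [122 115  46  45  40  40  39  40  52  42  35  97 115]
 [ 69  52  45  42  45  40  38  38  33  56  61  52 100]
 [ 51  52  42  44  46  46  43  41  37  54  58  59  88]
 [ 54  51  58  62  59  58  55  49  32  55  57  57  53]
 [ 50  55  58  61  58  57  56  54  35  47  54  53  55]
 [ 52  52  58  56  55  59  55  52  36  47  55  58  53]
 [ 60  48  57  59  57  59  55  55  39  48  58  56  86]
 [ 77  46  55  58  59  59  57  55  38  46  51  55 128]
 [129  54  55  56  58  58  56  52  37  37 116 124 122]
 [124  69  55  57  57  52  54  51  34 123 127 121 121]
 [123  65  49  52  54  56  57  53  47 138 132 130 129]
 [121 105  46  57  55  54  50  43 106 133 132 134 133]
 [123 124 124 124 123 125 128 129 127 127 129 131 133]]
(np.float64(297.60010428999533), np.float64(208.7307526767862)) (np.float64(302.93163331189413), np.float64(191.34823458933246)) (np.float64(300.70963769541544), np.float64(198.59266275150497))
[0.4919 0.143  0.05  ]
[0.5092 0.218  0.05  ]
[0.5687 0.1253 0.05  ]
[0.5907 0.2021 0.05  ]
```

View pics/w1c.png

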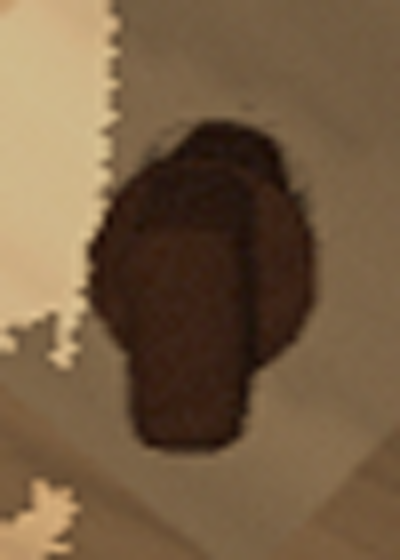

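```bash
python3 - <<'E'
from h import *
m=dict(np.load("w1.npz"))
print(plane(m,303.6,207.3,.110),plane(m,305.4,198,.079))
a=plane(m,280+189/8,165+450/8,.11);b=plane(m,280+189/8,165+228/8,.11);print(np.degrees(np.arctan2(*(b-a)[1::-1])),np.linalg.norm(a-b))
E
```

```text
[0.54039929 0.17300795 0.11      ] [0.54109836 0.17270347 0.079     ]
-150.4181543538465 0.026608279632723265
```

carry_out(
  linear=[
    [0.44,-0.32,0],
    [0.44,-0.33,0],
    [0,0,-1],
    [0,0,-1],
    [0,0,-1],
    [0,0,-1],
    [0,0,-1],
    [0,0,-0.8],
    [0,0,-0.5],
    [0,0,0],
  ],
  rotation=[
    [0,0,0],
    [0,0,0],
    [0,0,0],
    [0,0,0],
    [0,0,0],
    [0,0,0],
    [0,0,0],
    [0,0,0],
    [0,0,0],
    [0,0,0],
  ],
  grip=[-1,-1,-1,-1,-1,-1,-1,-1,-1,-1],
)

```text
time: 3.4
ee_pos: [0.5403, 0.1728, 0.092]
tcp_rot: [180.0, -0.1, -149.0]
wrist_force: [-0.6, -0.9, 0.4]
opening: 0.0855
grasp_force: 0.0
```

carry_out(
  linear=[
    [0,0,0],
    [0,0,0],
    [0,0,0],
    [0,0,0],
    [0,0,0],
    [0,0,0],
    [0,0,0],
    [0,0,0],
  ],
  rotation=[
    [0,0,0],
    [0,0,0],
    [0,0,0],
    [0,0,0],
    [0,0,0],
    [0,0,0],
    [0,0,0],
    [0,0,0],
  ],
  grip=[0,0.5,1,1,1,1,1,1],
  grip_force=80,
)

```text
time: 4.2
ee_pos: [0.541, 0.1732, 0.0938]
tcp_rot: [-180.0, 0.1, -149.0]
wrist_force: [-1.3, -0.9, 4.8]
opening: 0.0128
grasp_force: 78.9
```

carry_out(
  linear=[
    [0,0,0.3],
    [0,0,0.6],
    [0,0,1],
    [0,0,1],
    [0,0,1],
    [0,0,1],
    [0,0,1],
    [0,0,1],
    [0,0,0.5],
    [0,0,0],
  ],
  rotation=[
    [0,0,0],
    [0,0,0],
    [0,0,0],
    [0,0,0],
    [0,0,0],
    [0,0,0],
    [0,0,0],
    [0,0,0],
    [0,0,0],
    [0,0,0],
  ],
  grip=[1,1,1,1,1,1,1,1,1,1],
)

```text
time: 5.2
ee_pos: [0.5412, 0.1733, 0.243]
tcp_rot: [-180.0, 0.1, -149.0]
wrist_force: [0.4, 0.4, -1.4]
opening: 0.0126
grasp_force: 78.2
```

```bash
python3 - <<'E'
from workcell import bot
from h import *
o=bot.get_obs();print(o["q"].round(1),o["ee_pos"],o["tcp_rot"],o["wrist_force"],o["opening"])
V=[]
for n in("scene","side"):
    m=bot.camera_model(n);T=np.array(m["camera_from_world"])
    def proj(p):
        q=T@np.append(p,1);return np.array([m["cx"]+m["fx"]*q[0]/-q[2],m["cy"]-m["fy"]*q[1]/-q[2]])
    p=o["ee_pos"];t=proj(p-[0,0,.0878]);h=proj(p);print(n,t,h)
    i=bot.camera(n);cv2.imwrite(f"pics/{n}2.png",i)
    x,y=(t+[0,-30]).astype(int);V.append(cv2.resize(i[y-50:y+50,x-50:x+50],(400,400),interpolation=cv2.INTER_CUBIC))
    print("tip at crop",(t-[x-50,y-50])*4)
cv2.imwrite("pics/c2.png",np.hstack(V))
E
```

```text
[ 17.8   7.5  13.2  95.6   0.  -13.2] [0.54121138 0.17327306 0.24295299] [-1.79970052e+02  1.30402146e-01 -1.48997635e+02] [ 0.36170447  0.35441644 -1.39482038] 0.01255619512501863
scene [347.68441092 168.13461852] [350.1765132  136.99336524]
tip at crop [202.73764368 320.53847407]
side [264.57383834 156.60831776] [262.54291983 116.42815705]
tip at crop [202.29535335 322.43327103]
```

View pics/c2.png

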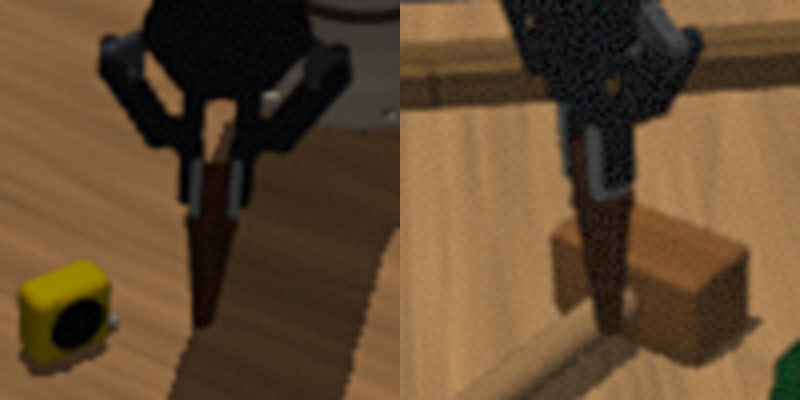

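carry_out(
  linear=[
    [0.05,-0.5,0],
    [0.05,-1,0],
    [0.05,-1,0],
    [0.05,-1,0],
    [0.05,-1,0],
    [0.05,-1,0],
    [0.05,-1,0],
    [0.05,-1,0],
    [0.05,-1,0],
    [0.05,-1,0],
  ],
  rotation=[
    [0,0,-0.1],
    [0,0,-0.1],
    [0,0,-0.1],
    [0,0,-0.1],
    [0,0,-0.1],
    [0,0,-0.1],
    [0,0,-0.1],
    [0,0,-0.1],
    [0,0,-0.1],
    [0,0,-0.1],
  ],
  grip=[1,1,1,1,1,1,1,1,1,1],
)

```text
time: 6.3
ee_pos: [0.5502, -0.0184, 0.2403]
tcp_rot: [180.0, -0.1, -157.1]
wrist_force: [-0.1, 0.6, -0.4]
opening: 0.012
grasp_force: 78.2
```

carry_out(
  linear=[
    [0.05,-1,0],
    [0.05,-1,0],
    [0.05,-1,0],
    [0.05,-1,0],
    [0.05,-1,0],
    [0.05,-1,0],
    [0.05,-1,0],
    [0.05,-0.6,-0.5],
    [0,-0.4,-0.5],
    [0,0,0],
    [0,0,0],
  ],
  rotation=[
    [0,0,-0.1],
    [0,0,-0.1],
    [0,0,-0.1],
    [0,0,-0.1],
    [0,0,-0.1],
    [0,0,-0.1],
    [0,0,-0.1],
    [0,0,-0.06],
    [0,0,0],
    [0,0,0],
    [0,0,0],
  ],
  grip=[1,1,1,1,1,1,1,1,1,1,1],
)

```text
time: 7.4
ee_pos: [0.5583, -0.1764, 0.2205]
tcp_rot: [179.9, -0.1, -163.1]
wrist_force: [-0.3, 0.7, -0.8]
opening: 0.0124
grasp_force: 78.2
```

```bash
python3 - <<'E'
from workcell import bot
from h import *
o=bot.get_obs();print(o["q"].round(1),o["ee_pos"],o["tcp_rot"],o["wrist_force"],o["opening"])
V=[]
for n in("scene","side","wrist"):
    m=bot.camera_model(n);T=np.array(m["camera_from_world"]);np.savez(f"m3{n}.npz",**m)
    def proj(p):
        q=T@np.append(p,1);return np.array([m["cx"]+m["fx"]*q[0]/-q[2],m["cy"]-m["fy"]*q[1]/-q[2]])
    p=o["ee_pos"];t=proj(p-[0,0,.0878]);h=proj([.5597,-.1786,.065])
    i=bot.camera(n);cv2.imwrite(f"pics/{n}3.png",i)
    print(n,t,h)
    if n=="wrist": i=cv2.resize(i,(400,250));V.append(np.vstack([i,np.zeros((150,400,3),np.uint8)]));continue
    x,y=((t+h)/2).astype(int);x=max(x,50);V.append(cv2.resize(i[y-50:y+50,x-50:x+50],(400,400),interpolation=cv2.INTER_CUBIC))
    print("crop tip",(t-[x-50,y-50])*4,"hole",(h-[x-50,y-50])*4,"origin",x-50,y-50)
cv2.imwrite("pics/c3.png",cv2.resize(np.hstack(V),(800,267)) if 0 else np.hstack(V[:2]))
w=cv2.imread("pics/wrist3.png");hs=cv2.cvtColor(w,cv2.COLOR_BGR2HSV)
print([b for b in blobs((hs[...,1]<75)&(hs[...,2]>90),200)])
E
```

```text
[-17.5   9.7  13.2  93.6   0.  -34.5] [ 0.55834608 -0.17644944  0.22053301] [ 1.79943417e+02 -6.27904833e-02 -1.63069993e+02] [-0.3314985   0.67308107 -0.82671766] 0.012433070866878698
scene [230.55901837 128.75919701] [233.0976823  149.10501142]
crop tip [198.23607348 163.03678804] hole [208.39072922 244.42004569] origin 181 88
side [299.98267849 310.11860999] [300.90959219 339.42285187]
crop tip [199.93071397 144.47443995] hole [203.63836875 261.69140746] origin 250 274
wrist [325.49815209 205.2210376 ] [323.47355017 185.94651456]
[([235, 0, 55, 18, 507], [269.6, 5.5]), ([296, 155, 61, 56, 2384], [325.8, 182.2]), ([0, 372, 34, 28, 807], [15.2, 387.2]), ([137, 372, 17, 25, 256], [144.9, 384.0])]
```

View pics/c3.png

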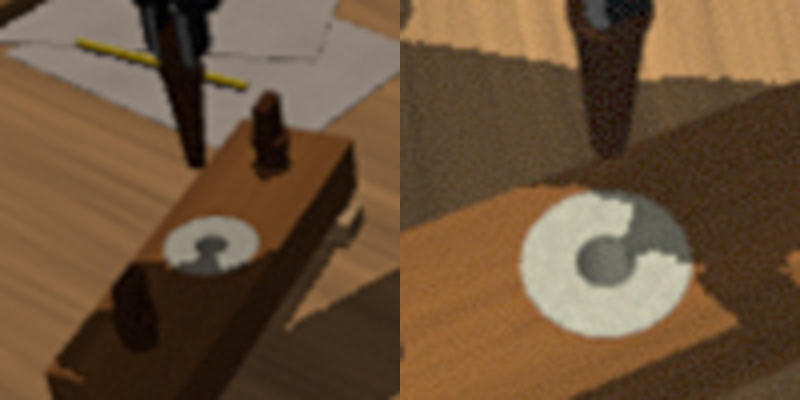

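View pics/wrist3.png

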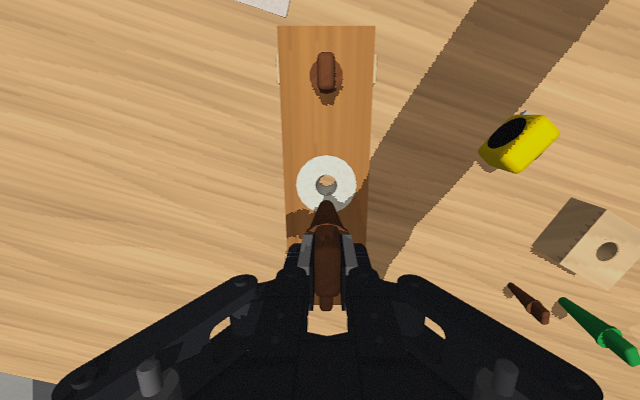

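Both views show the tip short of the hole column (side: tip (301.7,311), hole (301.7,339.5); scene: tip (230,128), hole (233,149)); wrist shows yaw in line with the rail (axis at column 326) and the hole at (326,183).

```bash
python3 - <<'E'
from h import *
M={n:dict(np.load(f"m3{n}.npz")) for n in("scene","side","wrist")}
print("tip",tri([ray(M["scene"],230,128.2),ray(M["side"],301.75,311.2)]))
for n in M:
    im=cv2.imread(f"pics/{n}3.png");g=cv2.cvtColor(im,cv2.COLOR_BGR2HSV)
    a,b,c,d={"scene":(219,138,249,160),"side":(276,318,328,362),"wrist":(290,148,362,206)}[n]
    h=g[b:d,a:c];mk=(h[...,1]<80)
    mk=cv2.morphologyEx(mk.astype(np.uint8),cv2.MORPH_OPEN,np.ones((3,3)))
    k=max(cv2.findContours(mk,cv2.RETR_EXTERNAL,cv2.CHAIN_APPROX_NONE)[0],key=len)+np.array([a,b])
    e=cv2.fitEllipse(k[:,0][(k[:,0,1]<200)|(n!="wrist")]);print(n,np.round(e[0],1),np.round(e[1],1),plane(M[n],*e[0],.065))
w=M["wrist"];print("wrist nbr collar z.0695..", plane(w,326,72,.08))
a=plane(w,278,27,.065);b=plane(w,375,27,.065);print("edge dir across rail",np.degrees(np.arctan2(*(b-a)[1::-1])))
# tip profile in wrist, rows 196-215
g=cv2.imread("pics/wrist3.png")[198:222:3,308:346:2,2];print(g)
s=cv2.imread("pics/side3.png")[300:318,288:316,2];print(s[::2,::2])
E
```

```text
tip (array([ 0.55950096, -0.17858398,  0.13367569]), [np.float64(0.001161429523385965), np.float64(0.001161429523386138)])
scene [233.1 149. ] [13.6 22.4] [ 0.55934114 -0.17877063  0.065     ]
side [301.1 339.5] [35.7 42. ] [ 0.55990586 -0.17873658  0.065     ]
wrist [325.8 181. ] [50.5 60.5] [ 0.55382713 -0.17775114  0.065     ]
wrist nbr collar z.0695.. [ 0.45398678 -0.20788921  0.08      ]
edge dir across rail 106.98023945744421
[[214 213 214 213 213 213 214 219 127 128 131 133 132 132 188 214 214 214
  215]
 [213 213 214 213 214 214 223  82  46  46  46  78 138 136 128 132 223 220
  190]
 [214 213 213 213 215 208  37  43  45  45  46  45  38 134 133 127 124 128
  130]
 [208 215 215 187 138  77  43  46  41  44  48  42  42  70 135 130 128 134
  122]
 [ 99 181 185 123 110  39  45  43  46  47  44  42  41  38 119 129  88  90
   95]
 [158 157 102  91  39  46  44  46  45  45  43  43  44  40  40  94  92  91
   92]
 [102 101 103  66  40  45  46  45  40  41  46  42  45  43  39  54  92  92
   95]
 [102 100  91  41  41  39  37  44  44  40  40  41  42  42  38  40  79  91
   94]]
[[90 86 89 94 61 44 48 44 46 46 61 92 92 94]
 [91 89 83 92 70 49 52 49 40 43 73 85 86 93]
 [91 91 85 88 75 38 52 41 46 39 77 84 90 90]
 [91 92 85 83 81 37 46 46 49 49 86 88 95 92]
 [94 91 89 82 88 52 48 50 45 51 85 86 77 72]
 [94 90 92 88 84 55 49 45 48 62 77 70 69 68]
 [92 86 92 84 88 82 48 47 58 74 69 70 64 63]
 [90 92 93 85 82 72 66 74 75 73 70 60 67 68]
 [95 91 76 75 72 76 77 74 73 68 66 68 67 63]]
```

carry_out(
  linear=[
    [-0.05,-0.08,-1],
    [0,0,-1],
    [0,0,-1],
    [0,0,-0.5],
    [0,0,-0.4],
    [0,0,-0.3],
    [0,0,-0.2],
    [0,0,-0.2],
    [0,0,0],
  ],
  rotation=[
    [0,0,0],
    [0,0,0],
    [0,0,0],
    [0,0,0],
    [0,0,0],
    [0,0,0],
    [0,0,0],
    [0,0,0],
    [0,0,0],
  ],
  grip=[1,1,1,1,1,1,1,1,1],
)

```text
time: 8.45
ee_pos: [0.5577, -0.1785, 0.1291]
tcp_rot: [180.0, -0.0, -163.1]
wrist_force: [0.4, -1.4, 0.2]
opening: 0.0126
grasp_force: 78.2
```

carry_out(
  linear=[
    [0,0,-0.2],
    [0,0,-0.2],
    [0,0,-0.2],
    [0,0,0],
  ],
  rotation=[
    [0,0,0],
    [0,0,0],
    [0,0,0],
    [0,0,0],
  ],
  grip=[1,1,1,1],
)

```text
time: 8.85
ee_pos: [0.5574, -0.1784, 0.1165]
tcp_rot: [180.0, -0.1, -163.1]
wrist_force: [-0.4, 0.8, -0.7]
opening: 0.0122
grasp_force: 78.2
```

```bash
python3 - <<'E'
from workcell import bot
from h import *
o=bot.get_obs();print(o["ee_pos"],o["wrist_force"],o["torque"])
V=[]
for n in("scene","side"):
    i=bot.camera(n);cv2.imwrite(f"pics/{n}4.png",i);a,b={"scene":(190,85),"side":(250,275)}[n]
    V.append(cv2.resize(i[b:b+90,a:a+90],(400,400),interpolation=cv2.INTER_CUBIC))
cv2.imwrite("pics/c4.png",np.hstack(V))
E
```

```text
[ 0.5574345  -0.17836725  0.11647122] [-0.3759046   0.79032739 -0.65474718] [0.02728325 0.02390971 0.02871445]
```

View pics/c4.png

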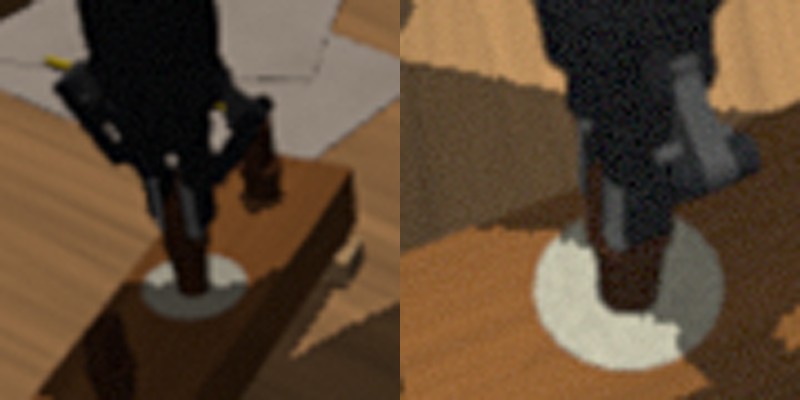

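The peg is in the hole in both views (side: peg enters the inlay centre near crop (628,300)), with no contact force yet. Now I'll feel for binding.

carry_out(
  linear=[
    [0,0,-0.1],
    [0,0,-0.1],
    [0,0,0],
  ],
  rotation=[
    [0,0,0],
    [0,0,0],
    [0,0,0],
  ],
  grip=[1,1,1],
)

```text
time: 9.25
ee_pos: [0.5576, -0.1784, 0.113]
tcp_rot: [180.0, -0.0, -163.1]
wrist_force: [-0.6, 0.5, -0.7]
opening: 0.0124
grasp_force: 78.2
```

carry_out(
  linear=[
    [0,0,-0.1],
    [0,0,0],
    [0,0,0],
  ],
  rotation=[
    [0,0,0],
    [0,0,0],
    [0,0,0],
  ],
  grip=[1,1,1],
)

```text
time: 9.55
ee_pos: [0.5577, -0.1784, 0.1112]
tcp_rot: [180.0, -0.0, -163.1]
wrist_force: [0.2, 1.2, -0.4]
opening: 0.0127
grasp_force: 78.3
```

carry_out(
  linear=[
    [0,0,-0.1],
    [0,0,0],
    [0,0,0],
  ],
  rotation=[
    [0,0,0],
    [0,0,0],
    [0,0,0],
  ],
  grip=[1,1,1],
)

```text
time: 9.85
ee_pos: [0.5577, -0.1783, 0.1091]
tcp_rot: [180.0, -0.0, -163.1]
wrist_force: [0.6, 1.7, -0.6]
opening: 0.0122
grasp_force: 78.2
```

carry_out(
  linear=[
    [0,0,-0.1],
    [0,0,0],
    [0,0,0],
  ],
  rotation=[
    [0,0,0],
    [0,0,0],
    [0,0,0],
  ],
  grip=[1,1,1],
)

```text
time: 10.15
ee_pos: [0.5577, -0.1784, 0.1071]
tcp_rot: [180.0, -0.0, -163.1]
wrist_force: [0.3, 1.1, -0.4]
opening: 0.0127
grasp_force: 78.3
```

carry_out(
  linear=[
    [0,0,-0.1],
    [0,0,0],
    [0,0,0],
  ],
  rotation=[
    [0,0,0],
    [0,0,0],
    [0,0,0],
  ],
  grip=[1,1,1],
)

```text
time: 10.45
ee_pos: [0.5577, -0.1782, 0.1051]
tcp_rot: [180.0, 0.0, -163.1]
wrist_force: [0.1, 3.4, -0.7]
opening: 0.0128
grasp_force: 78.2
```

carry_out(
  linear=[
    [0,0.06,0],
    [0,0,0],
    [0,0,0],
  ],
  rotation=[
    [0,0,0],
    [0,0,0],
    [0,0,0],
  ],
  grip=[1,1,1],
)

```text
time: 10.75
ee_pos: [0.5577, -0.1776, 0.1054]
tcp_rot: [-180.0, -0.0, -163.1]
wrist_force: [-0.7, -0.8, -0.7]
opening: 0.0128
grasp_force: 78.2
```

carry_out(
  linear=[
    [0,0,-0.08],
    [0,0,0],
    [0,0,0],
  ],
  rotation=[
    [0,0,0],
    [0,0,0],
    [0,0,0],
  ],
  grip=[1,1,1],
)

```text
time: 11.05
ee_pos: [0.5577, -0.1774, 0.1036]
tcp_rot: [-180.0, -0.0, -163.1]
wrist_force: [0.3, 0.3, -0.8]
opening: 0.0122
grasp_force: 78.2
```

carry_out(
  linear=[
    [0,0,-0.08],
    [0,0,0],
    [0,0,0],
  ],
  rotation=[
    [0,0,0],
    [0,0,0],
    [0,0,0],
  ],
  grip=[1,1,1],
)

```text
time: 11.35
ee_pos: [0.5577, -0.1772, 0.102]
tcp_rot: [180.0, -0.0, -163.1]
wrist_force: [0.7, 0.1, 0.1]
opening: 0.0125
grasp_force: 78.2
```

carry_out(
  linear=[
    [0,0,-0.05],
    [0,0,0],
    [0,0,0],
  ],
  rotation=[
    [0,0,0],
    [0,0,0],
    [0,0,0],
  ],
  grip=[1,1,1],
)

```text
time: 11.65
ee_pos: [0.5577, -0.1772, 0.101]
tcp_rot: [180.0, -0.0, -163.1]
wrist_force: [-0.8, -0.1, -0.5]
opening: 0.0124
grasp_force: 78.2
```

carry_out(
  linear=[
    [0,0,-0.05],
    [0,0,0],
    [0,0,0],
  ],
  rotation=[
    [0,0,0],
    [0,0,0],
    [0,0,0],
  ],
  grip=[1,1,1],
)

```text
time: 11.95
ee_pos: [0.5578, -0.1772, 0.1001]
tcp_rot: [180.0, 0.0, -163.1]
wrist_force: [-0.4, 0.4, -0.2]
opening: 0.0123
grasp_force: 78.2
```

carry_out(
  linear=[
    [0,0,-0.05],
    [0,0,0],
    [0,0,0],
  ],
  rotation=[
    [0,0,0],
    [0,0,0],
    [0,0,0],
  ],
  grip=[1,1,1],
)

```text
time: 12.25
ee_pos: [0.5578, -0.1772, 0.0992]
tcp_rot: [180.0, 0.0, -163.1]
wrist_force: [-0.5, 0.3, 1.7]
opening: 0.0125
grasp_force: 78.5
```

carry_out(
  linear=[
    [0,0,-0.02],
    [0,0,-0.02],
    [0,0,-0.02],
    [0,0,-0.02],
    [0,0,0],
  ],
  rotation=[
    [0,0,0.9],
    [0,0,0.9],
    [0,0,0.9],
    [0,0,0.9],
    [0,0,0],
  ],
  grip=[1,1,1,1,1],
)

```text
time: 12.75
ee_pos: [0.5579, -0.1777, 0.098]
tcp_rot: [-179.9, -0.0, -134.2]
wrist_force: [-2.0, -1.5, 3.6]
opening: 0.0126
grasp_force: 78.8
```

carry_out(
  linear=[
    [0,0.003,-0.02],
    [0,0.003,-0.02],
    [0,0.004,-0.02],
    [0,0.004,-0.02],
    [0,0.007,0],
    [0,0.007,0],
    [0,0.007,0],
    [0,0.007,0],
  ],
  rotation=[
    [0,0,-0.9],
    [0,0,-0.9],
    [0,0,-0.9],
    [0,0,-0.9],
    [0,0,-0.9],
    [0,0,-0.9],
    [0,0,-0.9],
    [0,0,-0.9],
  ],
  grip=[1,1,1,1,1,1,1,1],
)

```text
time: 13.55
ee_pos: [0.5581, -0.1765, 0.0966]
tcp_rot: [-180.0, 0.1, 167.6]
wrist_force: [-0.4, -0.1, 6.1]
opening: 0.0124
grasp_force: 79.1
```

carry_out(
  linear=[
    [0,-0.007,-0.02],
    [0,-0.007,-0.02],
    [0,-0.007,-0.02],
    [0,-0.007,-0.02],
    [0.004,-0.006,0],
    [0.004,-0.006,0],
    [0.004,-0.006,0],
    [0.004,-0.006,0],
  ],
  rotation=[
    [0,0,0.9],
    [0,0,0.9],
    [0,0,0.9],
    [0,0,0.9],
    [0,0,0.9],
    [0,0,0.9],
    [0,0,0.9],
    [0,0,0.9],
  ],
  grip=[1,1,1,1,1,1,1,1],
)

```text
time: 14.35
ee_pos: [0.558, -0.1778, 0.0956]
tcp_rot: [-179.9, -0.0, -134.2]
wrist_force: [-4.3, 0.1, 9.6]
opening: 0.0127
grasp_force: 79.7
```

carry_out(
  linear=[
    [-0.008,0.004,-0.006],
    [-0.008,0.004,-0.006],
    [-0.004,0.004,-0.006],
    [-0.004,0.004,-0.006],
    [0,0.007,-0.006],
    [0,0.007,-0.006],
    [0,0.007,-0.006],
    [0,0.007,-0.006],
  ],
  rotation=[
    [0,0,-0.9],
    [0,0,-0.9],
    [0,0,-0.9],
    [0,0,-0.9],
    [0,0,-0.9],
    [0,0,-0.9],
    [0,0,-0.9],
    [0,0,-0.9],
  ],
  grip=[1,1,1,1,1,1,1,1],
)

```text
time: 15.15
ee_pos: [0.5581, -0.1766, 0.0949]
tcp_rot: [180.0, 0.1, 167.6]
wrist_force: [-2.3, 0.6, 11.2]
opening: 0.0124
grasp_force: 79.9
```

```bash
python3 -c "
from workcell import bot
o=bot.get_obs();print(o['ee_pos'],o['wrist_force'],o['torque'],o['q'].round(1))"
```

```text
[ 0.55812323 -0.1766009   0.09494375] [-2.31159752  0.62791153 11.15686583] [0.32820722 0.59635343 0.04481669] [-17.6   9.3  -1.1  79.5   0.   -5.2]
```

carry_out(
  linear=[
    [0,-0.007,-0.003],
    [0,-0.007,-0.003],
    [0,-0.007,-0.003],
    [0,-0.007,-0.003],
    [0,-0.005,-0.003],
    [0,-0.005,-0.003],
    [0,-0.004,-0.003],
    [0,-0.004,-0.003],
  ],
  rotation=[
    [0,0,0.9],
    [0,0,0.9],
    [0,0,0.9],
    [0,0,0.9],
    [0,0,0.9],
    [0,0,0.9],
    [0,0,0.9],
    [0,0,0.9],
  ],
  grip=[1,1,1,1,1,1,1,1],
)

```text
time: 15.95
ee_pos: [0.5579, -0.1778, 0.0945]
tcp_rot: [-179.9, 0.0, -134.2]
wrist_force: [-3.4, -0.4, 12.6]
opening: 0.0125
grasp_force: 80.0
```

carry_out(
  linear=[
    [-0.004,0.004,-0.003],
    [-0.004,0.004,-0.003],
    [-0.002,0.004,-0.003],
    [0,0.004,-0.003],
    [0,0.007,-0.003],
    [0,0.007,-0.003],
    [0,0.007,-0.003],
    [0,0.007,-0.003],
  ],
  rotation=[
    [0,0,-0.9],
    [0,0,-0.9],
    [0,0,-0.9],
    [0,0,-0.9],
    [0,0,-0.9],
    [0,0,-0.9],
    [0,0,-0.9],
    [0,0,-0.9],
  ],
  grip=[1,1,1,1,1,1,1,1],
)

```text
time: 16.75
ee_pos: [0.5581, -0.1766, 0.0942]
tcp_rot: [180.0, 0.1, 167.6]
wrist_force: [-1.8, 1.0, 12.2]
opening: 0.0124
grasp_force: 80.0
```

carry_out(
  linear=[
    [0,-0.007,0],
    [0,-0.007,0],
    [0,-0.007,0],
    [0,-0.007,0],
    [0,-0.005,0],
    [0,-0.005,0],
    [0,-0.004,0],
    [0,-0.004,0],
  ],
  rotation=[
    [0,0,0.9],
    [0,0,0.9],
    [0,0,0.9],
    [0,0,0.9],
    [0,0,0.9],
    [0,0,0.9],
    [0,0,0.9],
    [0,0,0.9],
  ],
  grip=[1,1,1,1,1,1,1,1],
)

```text
time: 17.55
ee_pos: [0.5578, -0.1778, 0.094]
tcp_rot: [-179.9, 0.0, -134.2]
wrist_force: [-2.3, 0.3, 9.9]
opening: 0.0126
grasp_force: 79.9
```

carry_out(
  linear=[
    [-0.004,0.004,0],
    [-0.004,0.004,0],
    [-0.002,0.004,0],
    [0,0.004,0],
    [0,0.007,0],
    [0,0.007,0],
    [0,0.007,0],
    [0,0.007,0],
  ],
  rotation=[
    [0,0,-0.9],
    [0,0,-0.9],
    [0,0,-0.9],
    [0,0,-0.9],
    [0,0,-0.9],
    [0,0,-0.9],
    [0,0,-0.9],
    [0,0,-0.9],
  ],
  grip=[1,1,1,1,1,1,1,1],
)

```text
time: 18.35
ee_pos: [0.558, -0.1766, 0.0938]
tcp_rot: [180.0, 0.1, 167.6]
wrist_force: [-0.2, 1.7, 8.1]
opening: 0.0127
grasp_force: 79.5
```

carry_out(
  linear=[
    [0,-0.007,-0.004],
    [0,-0.007,-0.004],
    [0,-0.007,-0.004],
    [0,-0.007,-0.004],
    [0,-0.005,-0.004],
    [0,-0.005,-0.004],
    [0,-0.004,-0.004],
    [0,-0.004,-0.004],
  ],
  rotation=[
    [0,0,0.9],
    [0,0,0.9],
    [0,0,0.9],
    [0,0,0.9],
    [0,0,0.9],
    [0,0,0.9],
    [0,0,0.9],
    [0,0,0.9],
  ],
  grip=[1,1,1,1,1,1,1,1],
)

```text
time: 19.15
ee_pos: [0.5578, -0.1779, 0.0936]
tcp_rot: [-179.9, 0.1, -134.2]
wrist_force: [-3.5, 0.3, 12.5]
opening: 0.0126
grasp_force: 80.1
```

carry_out(
  linear=[
    [-0.004,0.004,-0.001],
    [-0.004,0.004,-0.001],
    [-0.002,0.004,-0.001],
    [0,0.004,-0.001],
    [0,0.007,-0.001],
    [0,0.007,-0.001],
    [0,0.007,-0.001],
    [0,0.007,-0.001],
  ],
  rotation=[
    [0,0,-0.9],
    [0,0,-0.9],
    [0,0,-0.9],
    [0,0,-0.9],
    [0,0,-0.9],
    [0,0,-0.9],
    [0,0,-0.9],
    [0,0,-0.9],
  ],
  grip=[1,1,1,1,1,1,1,1],
)

```text
time: 19.95
ee_pos: [0.558, -0.1766, 0.0935]
tcp_rot: [180.0, 0.2, 167.6]
wrist_force: [-0.8, 1.7, 11.9]
opening: 0.0127
grasp_force: 80.1
```

carry_out(
  linear=[
    [0,-0.007,-0.001],
    [0,-0.007,-0.001],
    [0,-0.007,-0.001],
    [0,-0.007,0],
    [0,-0.005,0],
    [0,-0.005,0],
    [0,-0.004,0],
    [0,-0.004,0],
  ],
  rotation=[
    [0,0,0.9],
    [0,0,0.9],
    [0,0,0.9],
    [0,0,0.9],
    [0,0,0.9],
    [0,0,0.9],
    [0,0,0.9],
    [0,0,0.9],
  ],
  grip=[1,1,1,1,1,1,1,1],
)

```text
time: 20.75
ee_pos: [0.5578, -0.1779, 0.0936]
tcp_rot: [-179.8, 0.1, -134.2]
wrist_force: [-2.4, -0.1, 12.7]
opening: 0.0124
grasp_force: 80.3
```

carry_out(
  linear=[
    [-0.004,0.004,-0.001],
    [-0.004,0.004,-0.001],
    [-0.002,0.004,-0.001],
    [0,0.004,0],
    [0,0.007,0],
    [0,0.007,0],
    [0,0.007,0],
    [0,0.007,0],
  ],
  rotation=[
    [0,0,-0.9],
    [0,0,-0.9],
    [0,0,-0.9],
    [0,0,-0.9],
    [0,0,-0.9],
    [0,0,-0.9],
    [0,0,-0.9],
    [0,0,-0.9],
  ],
  grip=[1,1,1,1,1,1,1,1],
)

```text
time: 21.55
ee_pos: [0.5579, -0.1766, 0.0935]
tcp_rot: [180.0, 0.2, 167.6]
wrist_force: [0.3, 1.4, 13.4]
opening: 0.0124
grasp_force: 80.1
```

carry_out(
  linear=[
    [0,-0.007,0.01],
    [0,-0.007,0.01],
    [0,-0.007,0],
    [0,-0.007,0],
    [0,-0.005,0],
    [0,-0.005,0],
    [0,-0.004,0],
    [0,-0.004,0],
  ],
  rotation=[
    [0,0,0.9],
    [0,0,0.9],
    [0,0,0.9],
    [0,0,0.9],
    [0,0,0.9],
    [0,0,0.9],
    [0,0,0.9],
    [0,0,0.9],
  ],
  grip=[1,1,1,1,1,1,1,1],
)

```text
time: 22.35
ee_pos: [0.5577, -0.1779, 0.0936]
tcp_rot: [-179.9, 0.1, -134.2]
wrist_force: [-1.2, 1.3, 10.8]
opening: 0.0126
grasp_force: 79.9
```

carry_out(
  linear=[
    [-0.004,0.004,0],
    [-0.004,0.004,0],
    [-0.002,0.004,0],
    [0,0.004,0],
    [0,0,0],
    [0,0,0],
  ],
  rotation=[
    [0,0,-0.9],
    [0,0,-0.9],
    [0,0,-0.9],
    [0,0,-0.9],
    [0,0,0],
    [0,0,0],
  ],
  grip=[1,1,1,1,1,1],
)

```text
time: 22.95
ee_pos: [0.5576, -0.1773, 0.0936]
tcp_rot: [-179.9, 0.2, -163.3]
wrist_force: [-0.9, 1.0, 11.3]
opening: 0.0124
grasp_force: 79.8
```

carry_out(
  linear=[
    [0,0,0.03],
    [0,0,0.03],
    [0,0,0],
    [0,0,0],
  ],
  rotation=[
    [0,0,0.02],
    [0,0,0],
    [0,0,0],
    [0,0,0],
  ],
  grip=[1,1,1,1],
)

```text
time: 23.35
ee_pos: [0.5574, -0.1773, 0.0939]
tcp_rot: [-180.0, 0.1, -163.0]
wrist_force: [1.6, 0.8, 6.2]
opening: 0.0126
grasp_force: 79.3
```

carry_out(
  linear=[
    [-0.01,0,0.03],
    [0,0,0.015],
    [0,0,0],
    [0,0,0],
  ],
  rotation=[
    [0,0,0],
    [0,0,0],
    [0,0,0],
    [0,0,0],
  ],
  grip=[1,1,1,1],
)

```text
time: 23.75
ee_pos: [0.5572, -0.1773, 0.0941]
tcp_rot: [-180.0, 0.1, -163.0]
wrist_force: [5.4, 1.8, 1.8]
opening: 0.0126
grasp_force: 78.6
```

carry_out(
  linear=[
    [0.03,0.008,0],
    [0,0,0],
    [0,0,0],
  ],
  rotation=[
    [0,0,0],
    [0,0,0],
    [0,0,0],
  ],
  grip=[1,1,1],
)

```text
time: 24.05
ee_pos: [0.5573, -0.1772, 0.0941]
tcp_rot: [-180.0, 0.0, -162.9]
wrist_force: [4.1, 0.2, 3.2]
opening: 0.0126
grasp_force: 78.8
```

carry_out(
  linear=[
    [0.05,0,0.008],
    [0,0,0],
    [0,0,0],
  ],
  rotation=[
    [0,0,0],
    [0,0,0],
    [0,0,0],
  ],
  grip=[1,1,1],
)

```text
time: 24.35
ee_pos: [0.5577, -0.1772, 0.094]
tcp_rot: [180.0, -0.0, -162.9]
wrist_force: [-0.2, 0.3, 3.9]
opening: 0.0127
grasp_force: 78.9
```

carry_out(
  linear=[
    [0,0,0],
    [0,0,0],
    [0,0,0],
    [0,0,0],
    [0,0,0],
    [0,0,0],
    [0,0,0],
    [0,0,0],
  ],
  rotation=[
    [0,0,0],
    [0,0,0],
    [0,0,0],
    [0,0,0],
    [0,0,0],
    [0,0,0],
    [0,0,0],
    [0,0,0],
  ],
  grip=[0.3,-0.3,-1,-1,-1,-1,-1,-1],
)

```text
time: 25.15
ee_pos: [0.558, -0.1772, 0.0941]
tcp_rot: [-180.0, -0.0, -162.9]
wrist_force: [0.4, 0.3, 0.9]
opening: 0.0853
grasp_force: 0.0
```

Released cleanly. Retreat upward and back, then check numerically.

carry_out(
  linear=[
    [0,0,0.5],
    [0,0,1],
    [0,0,1],
    [0,0,1],
    [0,0,1],
    [0,0,1],
    [0,0,1],
    [-0.5,0,1],
    [-1,0,0.5],
    [-1,0,0],
    [-1,0,0],
    [0,0,0],
  ],
  rotation=[
    [0,0,0],
    [0,0,0],
    [0,0,0],
    [0,0,0],
    [0,0,0],
    [0,0,0],
    [0,0,0],
    [0,0,0],
    [0,0,0],
    [0,0,0],
    [0,0,0],
    [0,0,0],
  ],
  grip=[-1,-1,-1,-1,-1,-1,-1,-1,-1,-1,-1,-1],
)

```text
time: 26.35
ee_pos: [0.4865, -0.1772, 0.2558]
tcp_rot: [-179.9, 0.1, -163.0]
wrist_force: [-0.0, -0.6, 1.4]
opening: 0.0856
grasp_force: 0.0
```

```bash
python3 - <<'E'
from workcell import bot
from h import *
o=bot.get_obs();print(o["ee_pos"],o["wrist_force"])
i=bot.camera("side");cv2.imwrite("pics/side5.png",i);m=bot.camera_model("side")
T=np.array(m["camera_from_world"])
h=cv2.cvtColor(i,cv2.COLOR_BGR2HSV)[...,2]
for k,(a,b,c,d) in {"new":(282,305,322,352),"A":(350,285,380,325),"B":(218,335,250,378)}.items():
    mk=(h[b:d,a:c]<75).astype(np.uint8);print(k,[([s[0]+a,s[1]+b,*s[2:]],[x[0]+a,x[1]+b]) for s,x in blobs(mk)])
    g=i[b:d,a:c,2];print(g[::3,::3])
def proj(p):
    q=T@np.append(p,1);return (m["cx"]+m["fx"]*q[0]/-q[2],m["cy"]-m["fy"]*q[1]/-q[2])
for p in ([.5597,-.1787,.065],[.5597,-.1787,.1115],[.6602,-.1482,.118],[.4592,-.2092,.118]): print(np.round(proj(p),1))
E
```

```text
[ 0.48650904 -0.17724006  0.25583484] [-0.00695992 -0.59335084  1.36981458]
new [([282, 305, 40, 41, 853], [303.9, 324.5])]
[[ 91  88  91  89  87  90  78  85  85  86  85  99  90  69]
 [ 90  89  86  91  78  87  82  81  82  79  78  69  65  70]
 [ 94  88  87  90  83  85  88  81  74  71  67  64  68  68]
 [ 95  90  92  88  90  75  68  71  69  69  63  68  66  60]
 [ 94  93  74  74  72  68  57  43  39  55  65  61  66  64]
 [ 78  64  72  70  57  41  45  44  44  46  68  67  65  68]
 [ 73  71  69  73  46  50  41  52  52  45  74  65  69  66]
 [ 71  73  93  87  45  56  54  47  48  45  92  82  65  63]
 [ 71  88  93  93  44  50  47  48  46  45 100  94  84  63]
 [ 85  94  90  82  53  48  49  41  45  36  93  91  92  74]
 [ 90  94  87  75  42  47  49  39  70  81  90  92  95  95]
 [ 99  94  93  91  41  50  41  65  86  69 101  93  99  90]
 [ 92  94  93  91  61  42  46  71  49  77 172 195  95  93]
 [ 94  91  95  95  94  55  48  39  62 124 193 190 177 175]
 [ 95  93  97  87  90  98  99 177 198 197 192 188 189 151]
 [ 89  92  94  96  91  97  98  95 195 193 195 197 161 141]]
A [([350, 293, 24, 27, 398], [3
[... 725 characters left out ...]
 82  89 109 139 146 140 144 139]
 [167 153 166 146 137 101  77  76 143 140 144]
 [169 141 128  83  82  87  84  84 105 147 149]
 [139 114  89  91  90  83  82  66  89 147 144]
 [144 104  97  86  79  61  51  49  73 146 143]
 [141 136  68  61  52  48  46  47  52 157 153]
 [146 142  53  51  48  47  48  48  38 142 137]
 [143 147  46  52  40  51  51  62  83  71  65]
 [144 148  62  46  47  68  88  95  71  74  73]
 [152 155 139  76  83  87  81  62  50  72 105]
 [148 143 139  63  38  41  35  41  57  82 156]
 [136 143 146 138  39  43  41  47  77 141 151]
 [145 146 144 151 141 105 143 135 156 153 152]
 [150 151 150 143 145 150 152 149 153 153 151]]
[300.9 339.5]
[301.1 320.5]
[364.3 292.9]
[230.9 345.3]
```

```bash
python3 -c "
from workcell import bot
print(bot.job_done())"
```

```text
the job is handed in; nothing more can be done
None
```

The peg is in the rail's middle hole, and I handed the job in at about 26 s. It was turned to and fro about 13 times under roughly 10–13 N (peak reading 13.4 N, read once per stroke) until it stopped sinking, about 6 mm past first bind. A final side image, checked by pixel values only, shows it upright and in line with its neighbours, and the arm stayed clear of the tape measure, glue and mallet.

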